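# Swap the wrong film tube in a rental case and lock the row with its keeper bar

### The arm

A 6-joint arm with a two-finger parallel gripper is mounted at the origin on the work surface. World frame = base frame: x ahead of the robot, y to its left, z up, the work surface at z = 0. Lengths are in m, angles in rad, forces in N, time in s.
With the tool pointing down it reaches from about 0.275 to 0.825 m from the base axis. Payload 4.9 kg.
Tool frame: the origin (TCP) lies on the centre line of the jaws, within the pads' length; the fingertips stand 11 mm ahead of it and the grasp point (between the pads) lies 8 mm behind it (nose_length is the distance from the TCP to the fingertips, in m); z points along the fingers, y is the line along which they close (so a half turn about z gives the same grasp; the last joint's range is limited). The gripper opens to 85 mm and grips with 20 to 120 N. Pads are 22 mm wide; open, the fingers measure 114 mm over their backs; the gripper's body (76 mm by 85 mm) begins 54 mm behind the grasp point. The pads swing forward as they close: fully open they stand 13 mm farther back than shut.
Start: joints at [-1.434, 0.326, -0.193, 1.052, 0, 1.437], TCP at [0.147, -0.53, 0.242] pointing down, gripper open.
Joint ranges: [-2.65, 2.65], [-0.97, 1.79], [-1.3, 1.35], [-1.93, 2.1], [-1.47, 1.37], [-3.14, 3.14]. Speed limits (rad/s): [2.57, 2.57, 3.14, 3.14, 3.14, 3.14].

### API

Orientations are given as a unit quaternion [w, x, y, z].
In Python, from workcell import sense, camera, job_done, nose_length gives the robot as it stands. The module is installed in compiled form; this text tells all that it offers.
- The arm moves only by the tool step_arm, never from a script. Its argument "series" is a list of rows, each a list of 3 entries, a list of its own where there are three numbers: the finger opening in m, from 0 to 0.0854, then the shift along the tool's x, y, z in m, then the turn, a rotation vector about the tool's x, y, z in rad. In form: [[gripper, [x, y, z], [wx, wy, wz]], ...]. A call has 1 to 8 rows; each row shifts and turns the commanded pose from where the row before left it, along the tool's axes as they then stand; what a row does not reach is not made up. A row lasts 1/10 s, in which the tool goes at most 50 mm and 8.59 degrees, less where a joint would pass 70% of its speed; a pose out of reach is approached as far as the arm can. A call with a gripper value outside its range is refused whole. The fingers move at their own pace and stop on an object; the grip force is fixed at half the most. Time passes only in rows, so rows that do not move let the fingers close. It gives the time, the measured TCP pose, the force, the opening and the grip force at its end, in the units of the state.
- sense(): the state, without advancing time (a new reading comes with each control period).
- camera(name): name is "side" or "top"; returns a dict with "color" (384x512x3 uint8, red, green, blue), "mtx" (3x3 intrinsics, pixels), "R" (3x3) and "t" (3): a world point X has camera coordinates R X + t. Camera axes: x right, y down, z forward; pixel columns grow to the right and rows downward; lengths in m; the calibration is good to about 2 mm. A picture is of the moment at which its call begins. There is no depth.
- job_done(): hands the job in; it is judged then, once.
The state is a dict: "clock": time; "q": joint angles; "qd": joint speeds; "joint_efforts": joint torques, N m; "position": TCP position; "tcp_rot": TCP orientation; "ft_force": force on the tool from outside, world axes, zero at the start; "ft_torque": the same for the moment, N m; "width": opening from 0.0 (shut) to 1.0 (fully open); "grip_force": force on a finger pad.
Only numpy, scipy, OpenCV 4.12 (cv2) and the standard library are available. Lean on these libraries where they do the work, as an engineer would, in place of code of your own. Each camera call takes 0.05 s, during which the arm holds its last target. There are 200 camera calls.

### The job

One tube in the flight case is a tall one and does not belong there: take it out and stand it fully home in the empty hole of the counter rack, then put the rack's only short tube fully home in the well that came free. Then fit the keeper bar over the tube row: tuck its plain toe under the bracket's lip with the bar tilted, swing it down flat into the cradle at the other end and let go. Leave all the other tubes where they are and do not disturb the other things on the counter.

Things in the scene. Friction and masses are not known exactly. Their poses are not given: they have to be found in the camera images.
- case: Open flight case, fixed, 270 (x) x 400 (y) mm, walls to 89 mm; origin on the counter under its centre; latches at -x; lid flat behind it, under 50 mm high, to x = 394 mm. Grey foam top 65 mm above the counter. Row of three tube wells along y at x = -55 mm, a bracket at each end; at x = 15 to 115 mm the camera, film back, finder and lens stand in the foam, up to 117 mm above the counter
- case_well0 (a point): Centre of the floor of a round tube well in the case, at case x = -55, y = -56 mm, 15 mm above the counter; well 35 mm in diameter, 50 mm deep, mouth flush with the foam top. A short tube stands 40 mm out of it, a tall one 65 mm. Axes as the case
- case_well1 (a point): Centre of the floor of a round tube well in the case, at case x = -55, y = 0 mm, 15 mm above the counter; well 35 mm in diameter, 50 mm deep, mouth flush with the foam top. A short tube stands 40 mm out of it, a tall one 65 mm. Axes as the case
- case_well2 (a point): Centre of the floor of a round tube well in the case, at case x = -55, y = 56 mm, 15 mm above the counter; well 35 mm in diameter, 50 mm deep, mouth flush with the foam top. A short tube stands 40 mm out of it, a tall one 65 mm. Axes as the case
- lip_seat (a point): Where the middle of the keeper toe's lower edge ends up, on the lip bracket's ledge: case x = -55, y = 100 mm, 108 mm above the counter. Lip underside 14 mm above the ledge, lip 5 mm thick, covering y = 86 to 108 mm; ledge begins at y = 84; end wall at y = 102; 30 mm wide between cheeks. Axes as the case
- cradle_seat (a point): Where the middle of the keeper heel's lower edge ends up, on the cradle's ledge: case x = -55, y = -100 mm, 108 mm above the counter. Open on top; cheeks 30 mm apart and an end wall at y = -102 mm stand 12 mm above the ledge. End wall to end wall is 204 mm, so the toe gets under the lip only tilted. Axes as the case
- rack: Wooden tube rack on the counter, fixed, block 130 x 130 x 65 mm with four round holes in a square, 62 mm apart; origin under its centre on the counter
- rack_hole0 (a point): Centre of the floor of a rack hole, at rack x = -31, y = -31 mm, 15 mm above the counter; hole 35 mm in diameter, 50 mm deep. Which hole is empty at the start varies. Axes as the rack
- rack_hole1 (a point): Centre of the floor of a rack hole, at rack x = -31, y = 31 mm, 15 mm above the counter; hole 35 mm in diameter, 50 mm deep. Which hole is empty at the start varies. Axes as the rack
- rack_hole2 (a point): Centre of the floor of a rack hole, at rack x = 31, y = -31 mm, 15 mm above the counter; hole 35 mm in diameter, 50 mm deep. Which hole is empty at the start varies. Axes as the rack
- rack_hole3 (a point): Centre of the floor of a rack hole, at rack x = 31, y = 31 mm, 15 mm above the counter; hole 35 mm in diameter, 50 mm deep. Which hole is empty at the start varies. Axes as the rack
- wrong_tube: Tall film tube, 115 mm tall: body of plain aluminium with a black ribbed cap, 32 mm in diameter all the way up, foot chamfered 3 mm; origin at the centre of its underside, z along the tube to the cap. The only tall one in the case (which well varies); belongs in the rack
- short_a: Short film tube, 90 mm tall: body of plain aluminium with a black ribbed cap, 32 mm in diameter all the way up, foot chamfered 3 mm; origin at the centre of its underside, z along the tube to the cap. Already in the case, stays
- short_b: Short film tube, 90 mm tall: body of plain aluminium with a black ribbed cap, 32 mm in diameter all the way up, foot chamfered 3 mm; origin at the centre of its underside, z along the tube to the cap. Already in the case, stays
- new_tube: Short film tube, 90 mm tall: body of plain aluminium with a black ribbed cap, 32 mm in diameter all the way up, foot chamfered 3 mm; origin at the centre of its underside, z along the tube to the cap. The only short one in the rack (which hole varies); belongs in the case
- tall_a: Tall film tube, 115 mm tall: body of plain aluminium with a black ribbed cap, 32 mm in diameter all the way up, foot chamfered 3 mm; origin at the centre of its underside, z along the tube to the cap. In the rack, stays
- tall_b: Tall film tube, 115 mm tall: body of plain aluminium with a black ribbed cap, 32 mm in diameter all the way up, foot chamfered 3 mm; origin at the centre of its underside, z along the tube to the cap. In the rack, stays
- keeper: Keeper bar, loose on the counter near the rack: steel strip 200 (y) x 24 (x) x 6 mm, about 200 g, with a black grip block on its middle 24 (x) x 60 (y) mm, rising 30 mm above the strip. Plain toe end at +y; at the -y heel end a tab 4 mm thick turned up to 24 mm above the underside. Origin at the centre of its underside, z up
- keeper_toe (a point): Middle of the lower edge of the keeper's toe end (keeper y = +100 mm, z = 0)
- keeper_heel (a point): Middle of the lower edge of the keeper's heel end (keeper y = -100 mm, z = 0)
- crank: Bystander: steel winding crank, 98 mm long, 32 mm high at its knob, lying in front of the case; origin under its hub, arm along its x
- meter: Bystander: grey hand light meter, 120 (x) x 62 x 28 mm, lying beside the rack; origin at the centre of its underside
- lens: Bystander: black and silver lens standing beside the rack, 71 mm in diameter, 61 mm high; origin at the centre of its underside
Mind the look-alikes: they are no part of the job. What is shaped like the keeper but purple is not meant.

How it is judged:
On the way, in this order (a step that is already met when the one before it is completed fails the run):
1. the tall tube from the case stands fully home in a hole of the rack, released (((horizontal distance between wrong_tube and rack_hole0 below 0.006 m and z of wrong_tube in the frame of rack_hole0 between -0.005 and 0.005 m) or (horizontal distance between wrong_tube and rack_hole1 below 0.006 m and z of wrong_tube in the frame of rack_hole1 between -0.005 and 0.005 m) or (horizontal distance between wrong_tube and rack_hole2 below 0.006 m and z of wrong_tube in the frame of rack_hole2 between -0.005 and 0.005 m) or (horizontal distance between wrong_tube and rack_hole3 below 0.006 m and z of wrong_tube in the frame of rack_hole3 between -0.005 and 0.005 m)) and angle between wrong_tube's own z axis and vertical below 0.12 rad and contact force between wrong_tube and the fingers below 0.05 N), for 0.2 s.
2. the short tube from the rack stands fully home in the vacated well of the case, released (((horizontal distance between new_tube and case_well0 below 0.006 m and z of new_tube in the frame of case_well0 between -0.005 and 0.005 m) or (horizontal distance between new_tube and case_well1 below 0.006 m and z of new_tube in the frame of case_well1 between -0.005 and 0.005 m) or (horizontal distance between new_tube and case_well2 below 0.006 m and z of new_tube in the frame of case_well2 between -0.005 and 0.005 m)) and angle between new_tube's own z axis and vertical below 0.12 rad and contact force between new_tube and the fingers below 0.05 N), for 0.2 s.
3. the keeper's toe is tucked at least 6 mm under the lip while the bar is still tilted by more than 5 degrees (y of keeper_toe in the frame of lip_seat above -0.008 m and x of keeper_toe in the frame of lip_seat between -0.008 and 0.008 m and z of keeper_toe in the frame of lip_seat between -0.006 and 0.01 m and angle between keeper's own z axis and vertical above 0.09 rad), for 0.1 s.
At the end, for the whole second after the job is handed in: Three short tubes in case wells, three tall in rack holes, each within 6 mm of centre, 5 mm of the floor, 0.12 rad of upright; keeper flat within 0.04 rad, toe within 8 mm of lip_seat, heel within 8 mm of cradle_seat; the moved things at rest (((horizontal distance between wrong_tube and rack_hole0 below 0.006 m and z of wrong_tube in the frame of rack_hole0 between -0.005 and 0.005 m) or (horizontal distance between wrong_tube and rack_hole1 below 0.006 m and z of wrong_tube in the frame of rack_hole1 between -0.005 and 0.005 m) or (horizontal distance between wrong_tube and rack_hole2 below 0.006 m and z of wrong_tube in the frame of rack_hole2 between -0.005 and 0.005 m) or (horizontal distance between wrong_tube and rack_hole3 below 0.006 m and z of wrong_tube in the frame of rack_hole3 between -0.005 and 0.005 m)) and angle between each of wrong_tube, new_tube, short_a, short_b, tall_a, tall_b's own z axis and vertical below 0.12 rad and ((horizontal distance between new_tube and case_well0 below 0.006 m and z of new_tube in the frame of case_well0 between -0.005 and 0.005 m) or (horizontal distance between new_tube and case_well1 below 0.006 m and z of new_tube in the frame of case_well1 between -0.005 and 0.005 m) or (horizontal distance between new_tube and case_well2 below 0.006 m and z of new_tube in the frame of case_well2 between -0.005 and 0.005 m)) and ((horizontal distance between short_a and case_well0 below 0.006 m and z of short_a in the frame of case_well0 between -0.005 and 0.005 m) or (horizontal distance between short_a and case_well1 below 0.006 m and z of short_a in the frame of case_well1 between -0.005 and 0.005 m) or (horizontal distance between short_a and case_well2 below 0.006 m and z of short_a in the frame of case_well2 between -0.005 and 0.005 m)) and ((horizontal distance between short_b and case_well0 below 0.006 m and z of short_b in the frame of case_well0 between -0.005 and 0.005 m) or (horizontal distance between short_b and case_well1 below 0.006 m and z of short_b in the frame of case_well1 between -0.005 and 0.005 m) or (horizontal distance between short_b and case_well2 below 0.006 m and z of short_b in the frame of case_well2 between -0.005 and 0.005 m)) and ((horizontal distance between tall_a and rack_hole0 below 0.006 m and z of tall_a in the frame of rack_hole0 between -0.005 and 0.005 m) or (horizontal distance between tall_a and rack_hole1 below 0.006 m and z of tall_a in the frame of rack_hole1 between -0.005 and 0.005 m) or (horizontal distance between tall_a and rack_hole2 below 0.006 m and z of tall_a in the frame of rack_hole2 between -0.005 and 0.005 m) or (horizontal distance between tall_a and rack_hole3 below 0.006 m and z of tall_a in the frame of rack_hole3 between -0.005 and 0.005 m)) and ((horizontal distance between tall_b and rack_hole0 below 0.006 m and z of tall_b in the frame of rack_hole0 between -0.005 and 0.005 m) or (horizontal distance between tall_b and rack_hole1 below 0.006 m and z of tall_b in the frame of rack_hole1 between -0.005 and 0.005 m) or (horizontal distance between tall_b and rack_hole2 below 0.006 m and z of tall_b in the frame of rack_hole2 between -0.005 and 0.005 m) or (horizontal distance between tall_b and rack_hole3 below 0.006 m and z of tall_b in the frame of rack_hole3 between -0.005 and 0.005 m)) and distance between keeper_toe and lip_seat below 0.008 m and distance between keeper_heel and cradle_seat below 0.008 m and angle between keeper's own z axis and vertical below 0.04 rad and linear speed of each of wrong_tube, new_tube, keeper below 0.02 m/s); the robot touches nothing.
It fails at once if a bystander (crank, light meter or standing lens) is moved more than 20 mm (distance of any of crank, meter, lens from where it was at the start of the episode above 0.02 m).
It fails at once if a tube that should stay is moved more than 15 mm (distance of any of short_a, short_b, tall_a, tall_b from where it was at the start of the episode above 0.015 m).
It also fails if it takes over 72 s, if anything falls off the work surface, if the arm or the gripper's body presses on something with over 40 N, if the wrist force passes 120 N, or if a joint passes its speed limit or range.

## Working session

There is one attempt and no reset: what is moved stays moved. The work goes in short steps, Python scripts to look and compute and a tool call to move; the robot and the scene stay as the last step left them, time stands still between calls to the robot, and variables do not carry over. Pictures are saved under pics/ and viewed, at most 10 in all, crops included, and the job is handed in when it is done.

Besides the shell and the picture viewer there is one more tool, called after "Call:" as name(argument=value, ...) on one line, values as JSON. step_arm: Moves the arm, as the interface text tells. Its arguments: {"type":"object","properties":{"series":{"type":"array"}},"required":["series"]}

```bash
mkdir -p pics; cat > h.py <<'E'
import numpy as np, cv2
from workcell import sense, camera
def snap(name,fn=None):
    c=camera(name)
    if fn: cv2.imwrite('pics/'+fn,cv2.resize(c['color'][:,:,::-1],(768,576),interpolation=cv2.INTER_CUBIC))
    np.savez('cal_'+name,**c); return c
def px2w(c,u,v,z):
    d=c['R'].T@np.linalg.solve(c['mtx'],[u,v,1.]); o=-c['R'].T@c['t']
    return o+d*(z-o[2])/d[2]
def w2px(c,X):
    p=c['mtx']@(c['R']@np.asarray(X,float)+c['t']); return p[:2]/p[2]
E
python3 - <<'E'
from h import *
for n in('top','side'):
    c=snap(n,n+'0.png'); print(n,c['mtx'].round(1).tolist(),(-c['R'].T@c['t']).round(3),c['R'].round(2).tolist())
s=sense();print({k:np.round(v,3) for k,v in s.items()})
from workcell import nose_length;print(nose_length)
E
```

```text
top [[368.9, 0.0, 252.7], [0.0, 368.9, 188.7], [0.0, 0.0, 1.0]] [0.311 0.012 1.016] [[0.01, -1.0, 0.02], [-0.99, -0.02, -0.13], [0.13, -0.02, -0.99]]
side [[425.9, 0.0, 255.7], [0.0, 425.9, 197.5], [0.0, 0.0, 1.0]] [-0.26   0.653  0.793] [[-0.68, -0.73, -0.0], [-0.45, 0.41, -0.79], [0.58, -0.54, -0.61]]
{'clock': np.float64(0.1), 'q': array([-1.434,  0.327, -0.193,  1.052,  0.   ,  1.437]), 'qd': array([ 0.   , -0.001,  0.004,  0.   , -0.001, -0.001]), 'joint_efforts': array([ 1.0000e-03, -4.4424e+01,  2.6304e+01,  8.0000e-03, -0.0000e+00,
        0.0000e+00]), 'position': array([ 0.147, -0.529,  0.242]), 'tcp_rot': array([-0.001,  0.991,  0.135,  0.   ]), 'ft_force': array([0.314, 0.143, 1.042]), 'ft_torque': array([-0.002,  0.006, -0.008]), 'grip_force': np.float64(0.0), 'width': np.float64(0.999)}
0.011
```

View pics/top0.png

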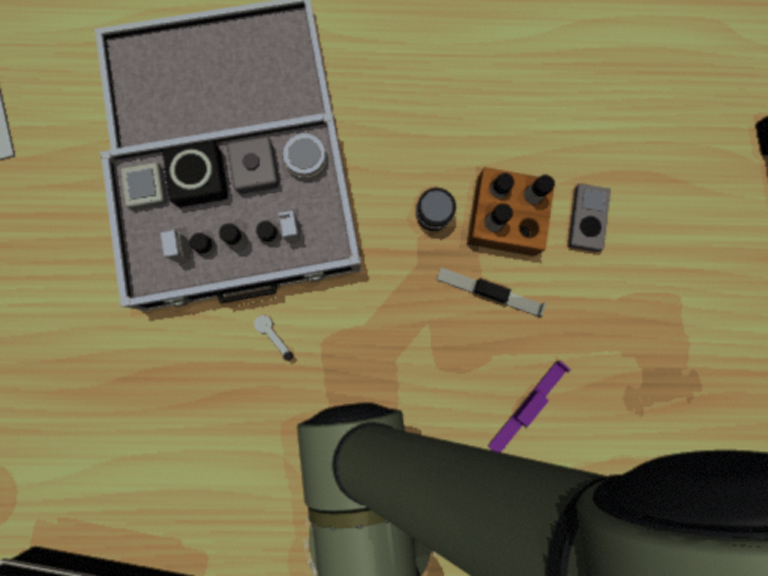

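View pics/side0.png

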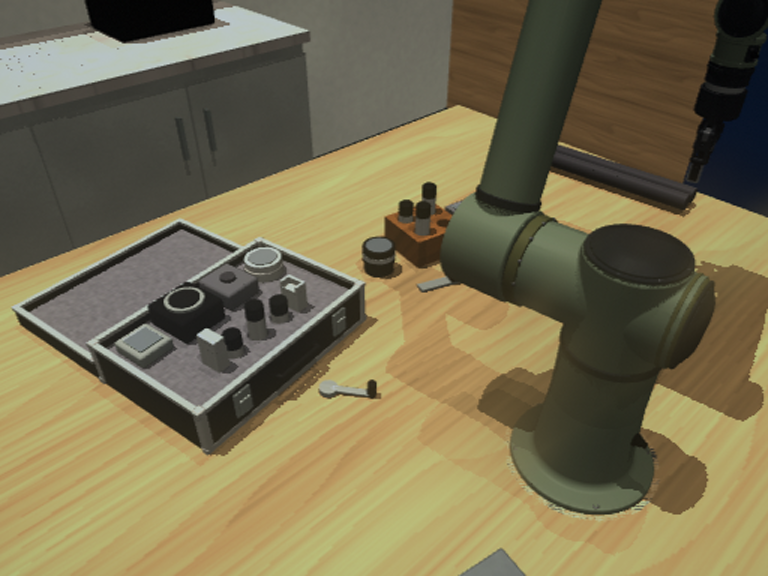

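```bash
python3 - <<'E'
from h import *
t=np.load('cal_top.npz');s=np.load('cal_side.npz')
a=cv2.resize(t['color'][75:215,60:260,::-1],(800,560),interpolation=cv2.INTER_CUBIC)
cv2.imwrite('pics/c1.png',a)
b=cv2.resize(t['color'][105:215,285:415,::-1],None,fx=5,fy=5,interpolation=cv2.INTER_CUBIC)
cv2.imwrite('pics/c2.png',b)
c=cv2.resize(s['color'][115:305,60:320,::-1],None,fx=3,fy=3,interpolation=cv2.INTER_CUBIC)
cv2.imwrite('pics/c3.png',c)
E
```

```text
(no output)
```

View pics/c1.png

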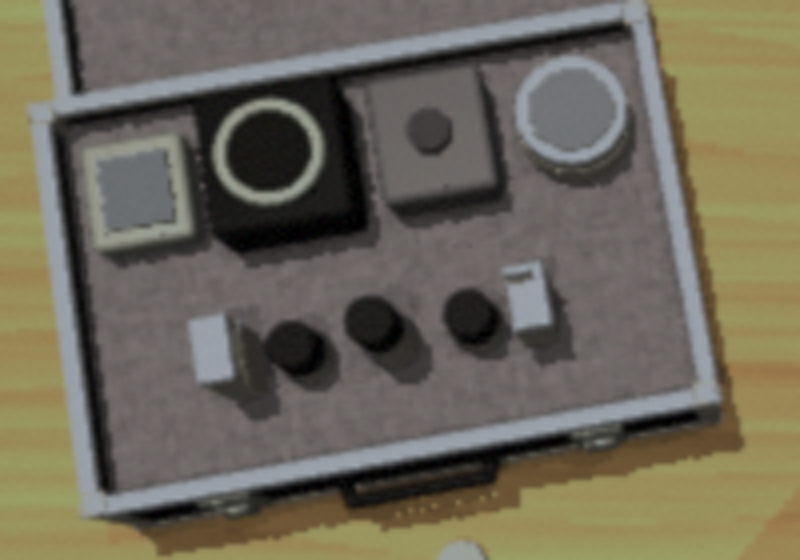

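View pics/c2.png

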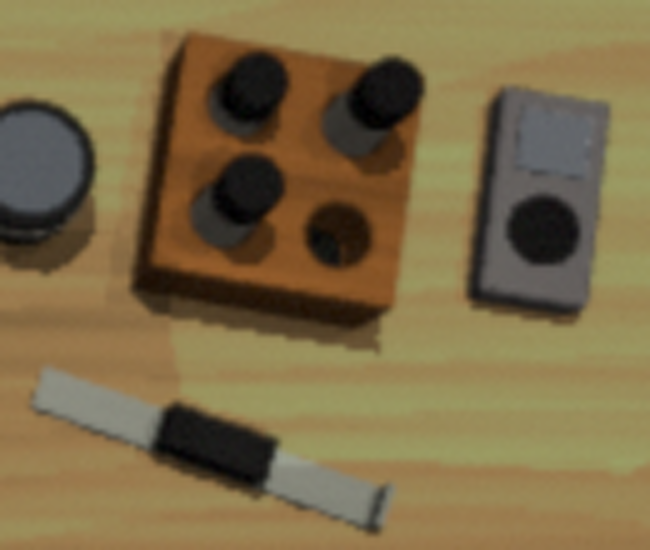

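View pics/c3.png

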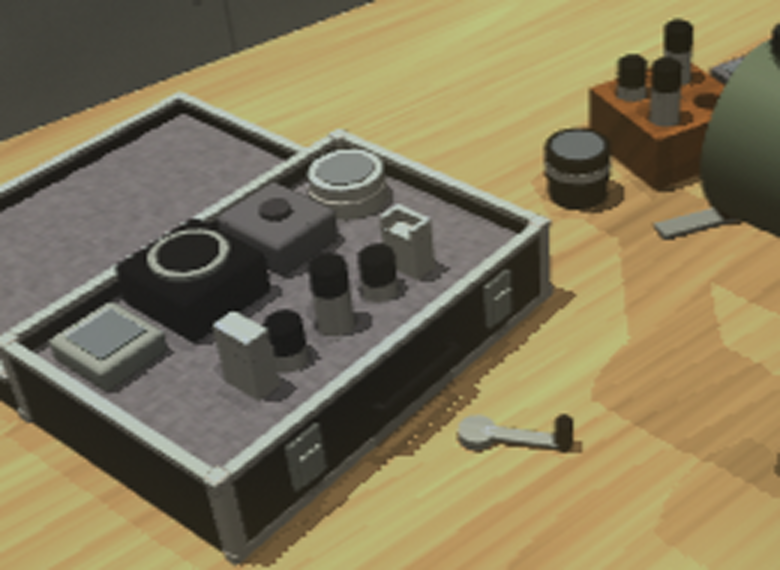

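```bash
cat > fit.py <<'E'
from h import *
from scipy.optimize import least_squares
t=np.load('cal_top.npz');s=np.load('cal_side.npz')
T1=lambda u,v:(t,u/4+60-.4,v/4+75-.4); T2=lambda u,v:(t,u/5+285-.4,v/5+105-.4); S=lambda u,v:(s,u/3+60-.3,v/3+115-.3)
def fit(name,obs,p0):
    def f(p):
        c,q=np.cos(p[2]),np.sin(p[2]); r=[]
        for (cam,u,v),(x,y,z),w in obs: r+=list(w*(w2px(cam,[p[0]+c*x-q*y,p[1]+q*x+c*y,z])-[u,v]))
        return np.array(r)
    r=least_squares(f,p0,loss='soft_l1'); print(name,r.x.round(4),'res',r.fun.reshape(-1,2).round(1).tolist()); return r.x
if __name__=='__main__':
    C=fit('case',[(T1(375,325),(-.055,0,.13),1),(T1(297,350),(-.055,.056,.105),1),(T1(472,317),(-.055,-.056,.105),1),
     (T1(33,108),(.135,.2,.089),1),(T1(645,3),(.135,-.2,.089),1),(T1(718,405),(-.135,-.2,.089),.5),(T1(85,515),(-.135,.2,.089),1),
     (S(328,262),(-.055,0,.13),1),(S(287,322),(-.055,.056,.105),1),(S(380,251),(-.055,-.056,.105),1)],[.5,.3,.15])
    R=fit('rack',[(T2(338,235),(-.031,-.031,.065),1),(T2(257,80),(.031,.031,.105),1),(T2(393,90),(.031,-.031,.13),1),(T2(252,185),(-.031,.031,.13),1),
     (T2(187,33),(.065,.065,.065),1),(T2(425,75),(.065,-.065,.065),1),(T2(392,308),(-.065,-.065,.065),1),(T2(148,265),(-.065,.065,.065),.5),
     (S(632,62),(.031,.031,.105),1),(S(679,28),(.031,-.031,.13),1),(S(666,65),(-.031,.031,.13),1)],[.5,-.2,0])
    K=fit('keeper',[(T2(45,365),(.012,.1,.006),1),(T2(32,405),(-.012,.1,.006),1),(T2(172,403),(.012,.03,.036),1),(T2(278,435),(.012,-.03,.036),1),(T2(268,478),(-.012,-.03,.036),1),(T2(155,440),(-.012,.03,.036),1),(T2(395,485),(.012,-.1,.024),1),(T2(378,530),(-.012,-.1,.005),.5)],[.3,-.2,0])
    w=lambda P,x,y:(P[0]+np.cos(P[2])*x-np.sin(P[2])*y,P[1]+np.sin(P[2])*x+np.cos(P[2])*y)
    for n,v in dict(well1=w(C,-.055,0),lip=w(C,-.055,.1),cradle=w(C,-.055,-.1),empty=w(R,-.031,-.031),short=w(R,.031,.031)).items(): print(n,np.round(v,4))
E
python3 fit.py
```

```text
case [0.5606 0.2488 0.1986] res [[-0.9, -0.6], [-1.2, -0.7], [-0.5, -0.3], [0.4, 0.0], [0.0, 0.6], [0.1, -0.3], [0.7, 0.6], [1.2, 0.0], [-0.0, -0.6], [0.2, 0.5]]
rack [ 0.5754 -0.2453 -0.164 ] res [[-0.3, 0.2], [0.1, 0.1], [-0.3, -0.7], [-0.1, -0.3], [-0.2, -0.1], [-0.2, 0.1], [-0.2, 0.3], [0.1, 0.1], [0.5, -0.5], [0.4, -0.9], [0.7, -0.4]]
keeper [ 0.4336 -0.2134 -0.3327] res [[-0.2, -0.0], [-0.4, 0.0], [0.4, -0.6], [0.2, 0.5], [-0.5, 0.2], [1.0, 0.3], [0.0, -0.3], [-0.7, -0.2]]
well1 [0.5067 0.238 ]
lip [0.4869 0.336 ]
cradle [0.5264 0.14  ]
empty [ 0.5397 -0.2709]
short [ 0.611  -0.2198]
```

```bash
cat > plan.py <<'E'
# plan.py g x y z phi [tilt]  : rows from the measured pose; tilt = toe-down about tool y
import sys; from h import *
from scipy.spatial.transform import Rotation as Ro
def tgt(phi,tilt=0): return Ro.from_euler('z',phi)*Ro.from_euler('x',np.pi)*Ro.from_euler('y',tilt)
def cur():
    s=sense(); q=s['tcp_rot']; return np.array(s['position']),Ro.from_quat([q[1],q[2],q[3],q[0]]),s
def plan(g,P,R,vmax=.045,wmax=.14):
    p,r,s=cur(); d=P-p; w=(r.inv()*R).as_rotvec()
    n=max(int(np.ceil(max(np.linalg.norm(d)/vmax,np.linalg.norm(w)/wmax))),1)
    wr=np.round(w/n,3); rows=[]
    for i in range(n):
        step=(P-p)/(n-i); l=np.round(r.inv().apply(step),4); p=p+r.apply(l); r=r*Ro.from_rotvec(wr)
        rows.append([g,[float(v) for v in l],[float(v) for v in wr]])
    for i in range(0,n,8): print(rows[i:i+8])
    print('end',p.round(4),'t',s['clock'])
if __name__=='__main__':
    a=[float(v) for v in sys.argv[1:]]
    plan(a[0],np.array(a[1:4]),tgt(*a[4:6]))
E
python3 plan.py .055 .507 .238 .235 1.769
```

```text
[[0.055, [0.0291, -0.0339, 0.0004], [-0.0, -0.0, -0.079]], [0.055, [0.0316, -0.0315, 0.0004], [-0.0, -0.0, -0.079]], [0.055, [0.034, -0.0289, 0.0004], [-0.0, -0.0, -0.079]], [0.055, [0.0362, -0.0261, 0.0004], [-0.0, -0.0, -0.079]], [0.055, [0.0381, -0.0231, 0.0004], [-0.0, -0.0, -0.079]], [0.055, [0.0398, -0.0201, 0.0004], [-0.0, -0.0, -0.079]], [0.055, [0.0413, -0.0168, 0.0004], [-0.0, -0.0, -0.079]], [0.055, [0.0425, -0.0135, 0.0004], [-0.0, -0.0, -0.079]]]
[[0.055, [0.0434, -0.0101, 0.0004], [-0.0, -0.0, -0.079]], [0.055, [0.0441, -0.0067, 0.0004], [-0.0, -0.0, -0.079]], [0.055, [0.0445, -0.0032, 0.0004], [-0.0, -0.0, -0.079]], [0.055, [0.0446, 0.0003, 0.0004], [-0.0, -0.0, -0.079]], [0.055, [0.0445, 0.0039, 0.0004], [-0.0, -0.0, -0.079]], [0.055, [0.044, 0.0074, 0.0004], [-0.0, -0.0, -0.079]], [0.055, [0.0433, 0.0108, 0.0004], [-0.0, -0.0, -0.079]], [0.055, [0.0423, 0.0142, 0.0004], [-0.0, -0.0, -0.079]]]
[[0.055, [0.0411, 0.0175, 0.0004], [-0.0, -0.0, -0.079]], [0.055, [0.0395, 0.0206, 0.0004], [-0.0, -0.0, -0.079]], [0.055, [0.0378, 0.0237, 0.0005], [-0.0, -0.0, -0.079]]]
end [0.507 0.238 0.235] t 0.1
```

Call:
step_arm(series=[[0.055,[0.029,-0.034,0],[0,0,-0.079]],[0.055,[0.032,-0.031,0],[0,0,-0.079]],[0.055,[0.034,-0.029,0],[0,0,-0.079]],[0.055,[0.036,-0.026,0],[0,0,-0.079]],[0.055,[0.038,-0.023,0],[0,0,-0.079]],[0.055,[0.04,-0.02,0],[0,0,-0.079]],[0.055,[0.041,-0.017,0],[0,0,-0.079]],[0.055,[0.042,-0.013,0],[0,0,-0.079]]])

```text
clock: 0.9
position: [0.2989, -0.2062, 0.2421]
tcp_rot: [-0.0, 0.899, 0.437, 0.0]
ft_force: [1.1, -0.6, -0.1]
width: 0.641
grip_force: 0.0
```

Call:
step_arm(series=[[0.055,[0.043,-0.01,0],[0,0,-0.079]],[0.055,[0.044,-0.007,0],[0,0,-0.079]],[0.055,[0.044,-0.003,0],[0,0,-0.079]],[0.055,[0.045,0,0],[0,0,-0.079]],[0.055,[0.045,0.004,0],[0,0,-0.079]],[0.055,[0.044,0.007,0],[0,0,-0.079]],[0.055,[0.043,0.011,0],[0,0,-0.079]],[0.055,[0.042,0.014,0],[0,0,-0.079]]])

```text
clock: 1.7
position: [0.4497, 0.1166, 0.2421]
tcp_rot: [0.0, 0.718, 0.696, -0.0]
ft_force: [0.6, -0.2, 0.7]
width: 0.645
grip_force: 0.0
```

Call:
step_arm(series=[[0.055,[0.041,0.017,0],[0,0,-0.079]],[0.055,[0.04,0.021,0],[0,0,-0.079]],[0.055,[0.038,0.024,0],[0,0,-0.079]],[0.055,[0,0,0],[0,0,0]]])

```text
clock: 2.1
position: [0.5079, 0.2407, 0.2412]
tcp_rot: [-0.0, 0.63, 0.776, 0.001]
ft_force: [0.3, -0.6, 0.8]
width: 0.645
grip_force: 0.0
```

```bash
python3 plan.py .055 .507 .238 .165 1.769; python3 - <<'E'
from h import *
s=sense();print(s['position'],s['ft_force'],s['width'],np.round(s['q'],2))
E
```

```text
[[0.055, [-0.0013, -0.0007, 0.0381], [0.0, -0.001, 0.004]], [0.055, [-0.0012, -0.0007, 0.0381], [0.0, -0.001, 0.004]]]
end [0.507 0.238 0.165] t 2.1
[0.50785362 0.24066499 0.24120333] [ 0.30312101 -0.59199818  0.75381808] 0.6445044316609854 [ 0.31  0.35 -0.16  1.06  0.    1.67]
```

Call:
step_arm(series=[[0.055,[-0.001,-0.001,0.04],[0,0,0.004]],[0.055,[-0.001,0,0.04],[0,0,0.004]],[0.055,[0,0,0.03],[0,0,0]],[0.055,[0,0,0.03],[0,0,0]],[0.055,[0,0,0],[0,0,0]]])

```text
clock: 2.6
position: [0.502, 0.2326, 0.0983]
tcp_rot: [-0.002, 0.636, 0.772, -0.004]
ft_force: [-1.0, -0.4, -0.3]
width: 0.649
grip_force: 0.0
```

```bash
python3 - <<'E'
from h import *
c=camera('side');cv2.imwrite('pics/s1.png',cv2.resize(c['color'][115:305,60:320,::-1],None,fx=3,fy=3,interpolation=cv2.INTER_CUBIC))
E
```

```text
(no output)
```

View pics/s1.png

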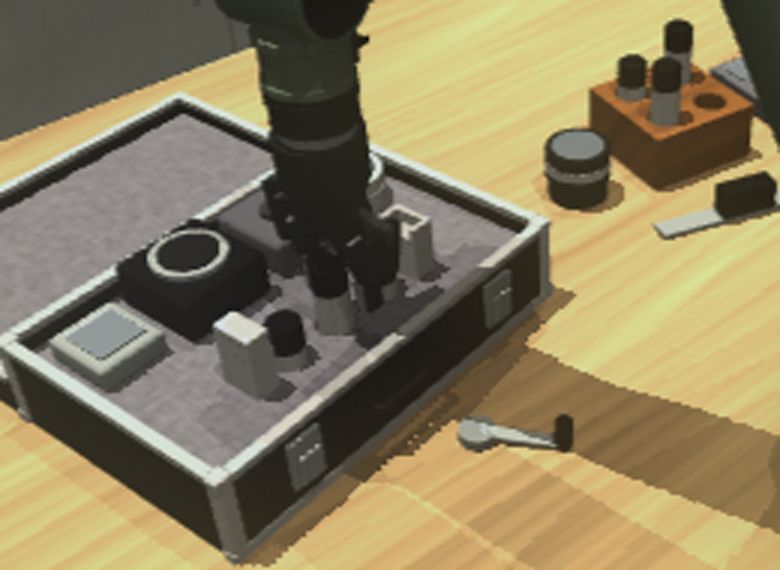

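Call:
step_arm(series=[[0.055,[0.004,0.006,-0.001],[0,0,0]],[0.055,[0,0,0],[0,0,0]],[0.055,[0,0,0],[0,0,0]]])

```text
clock: 2.95
position: [0.5124, 0.2399, 0.105]
tcp_rot: [0.001, 0.636, 0.772, 0.001]
ft_force: [-0.3, -0.8, -1.1]
width: 0.641
grip_force: 0.0
```

Call:
step_arm(series=[[0.055,[0,0,0],[0,0,0]],[0.055,[0,0,0],[0,0,0]],[0.055,[0,0,0],[0,0,0]]])

```text
clock: 3.25
position: [0.5109, 0.2394, 0.1035]
tcp_rot: [0.0, 0.636, 0.772, 0.0]
ft_force: [-0.2, -0.4, -0.5]
width: 0.64
grip_force: 0.0
```

```bash
python3 - <<'E'
from h import *
for i in range(2): s=sense();print(s['position'],s['qd'].round(3),s['clock'])
c=camera('side');s=sense();print(s['position'],s['qd'].round(3),s['clock'])
E
```

```text
[0.51092741 0.23944245 0.10351069] [-0.001  0.004 -0.002 -0.001  0.    -0.001] 3.25
[0.51092741 0.23944245 0.10351069] [-0.001  0.004 -0.002 -0.001  0.    -0.001] 3.25
[0.51088775 0.23941372 0.10340011] [-0.001  0.003 -0.002 -0.003 -0.001 -0.   ] 3.3
```

Call:
step_arm(series=[[0.055,[-0.001,-0.004,0.003],[0,0,0]],[0.03,[0,0,0],[0,0,0]],[0.02,[0,0,0],[0,0,0]],[0.02,[0,0,0],[0,0,0]],[0.02,[0,0,0],[0,0,0]],[0.02,[0,0,0],[0,0,0]]])

```text
clock: 3.9
position: [0.507, 0.2376, 0.1002]
tcp_rot: [-0.0, 0.636, 0.772, -0.0]
ft_force: [0.3, -1.2, -0.8]
width: 0.358
grip_force: 59.0
```

Call:
step_arm(series=[[0.02,[0,0,-0.03],[0,0,0]],[0.02,[0,0,-0.04],[0,0,0]],[0.02,[0,0,-0.04],[0,0,0]],[0.02,[0,0,-0.035],[0,0,0]],[0.02,[0,0,0],[0,0,0]]])

```text
clock: 4.4
position: [0.5102, 0.2387, 0.2507]
tcp_rot: [0.003, 0.636, 0.772, 0.004]
ft_force: [0.5, 0.5, -1.6]
width: 0.355
grip_force: 60.8
```

```bash
python3 plan.py .02 .5397 -.2709 .24 .622
```

```text
[[0.02, [-0.0421, -0.0057, 0.0008], [0.001, -0.001, 0.095]], [0.02, [-0.0425, -0.0017, 0.0008], [0.001, -0.001, 0.095]], [0.02, [-0.0425, 0.0023, 0.0009], [0.001, -0.001, 0.095]], [0.02, [-0.0421, 0.0063, 0.0009], [0.001, -0.001, 0.095]], [0.02, [-0.0413, 0.0103, 0.0009], [0.001, -0.001, 0.095]], [0.02, [-0.0401, 0.0142, 0.001], [0.001, -0.001, 0.095]], [0.02, [-0.0386, 0.0179, 0.001], [0.001, -0.001, 0.095]], [0.02, [-0.0367, 0.0215, 0.001], [0.001, -0.001, 0.095]]]
[[0.02, [-0.0345, 0.0249, 0.001], [0.001, -0.001, 0.095]], [0.02, [-0.032, 0.028, 0.0011], [0.001, -0.001, 0.095]], [0.02, [-0.0291, 0.0309, 0.001], [0.001, -0.001, 0.095]], [0.02, [-0.0261, 0.0336, 0.0011], [0.001, -0.001, 0.095]]]
end [ 0.5397 -0.2709  0.24  ] t 4.4
```

Call:
step_arm(series=[[0.02,[-0.042,-0.006,0],[0,0,0.095]],[0.02,[-0.0425,-0.002,0],[0,0,0.095]],[0.02,[-0.0425,0.002,0],[0,0,0.095]],[0.02,[-0.042,0.006,0],[0,0,0.095]],[0.02,[-0.041,0.01,0],[0,0,0.095]],[0.02,[-0.04,0.014,0],[0,0,0.095]],[0.02,[-0.0385,0.018,0],[0,0,0.095]],[0.02,[-0.037,0.0215,0],[0,0,0.095]]])

```text
clock: 5.2
position: [0.5246, -0.1032, 0.2442]
tcp_rot: [-0.0, 0.878, 0.479, -0.0]
ft_force: [0.3, 0.7, -1.2]
width: 0.358
grip_force: 60.7
```

Call:
step_arm(series=[[0.02,[-0.0345,0.025,0],[0,0,0.095]],[0.02,[-0.032,0.028,0],[0,0,0.095]],[0.02,[-0.029,0.031,0],[0,0,0.095]],[0.02,[-0.026,0.0335,0],[0,0,0.095]],[0.02,[0,0,0],[0,0,0]],[0.02,[0,0,0],[0,0,0]],[0.02,[0,0,0],[0,0,0]],[0.02,[0,0,0],[0,0,0]]])

```text
clock: 6.0
position: [0.5352, -0.27, 0.245]
tcp_rot: [-0.0, 0.951, 0.308, -0.0]
ft_force: [0.4, -0.8, -1.4]
width: 0.358
grip_force: 60.7
```

```bash
python3 plan.py .02 .5397 -.2709 .165 .622; python3 - <<'E'
from h import *
c=camera('top');cv2.imwrite('pics/t2.png',cv2.resize(c['color'][105:205,275:405,::-1],None,fx=5,fy=5,interpolation=cv2.INTER_CUBIC))
c=camera('side');cv2.imwrite('pics/s2.png',cv2.resize(c['color'][80:200,230:360,::-1],None,fx=5,fy=5,interpolation=cv2.INTER_CUBIC))
E
```

```text
[[0.02, [0.0016, 0.0017, 0.04], [-0.0, 0.0, 0.002]], [0.02, [0.0015, 0.0018, 0.04], [-0.0, 0.0, 0.002]]]
end [ 0.5397 -0.2709  0.165 ] t 6.0
```

View pics/s2.png

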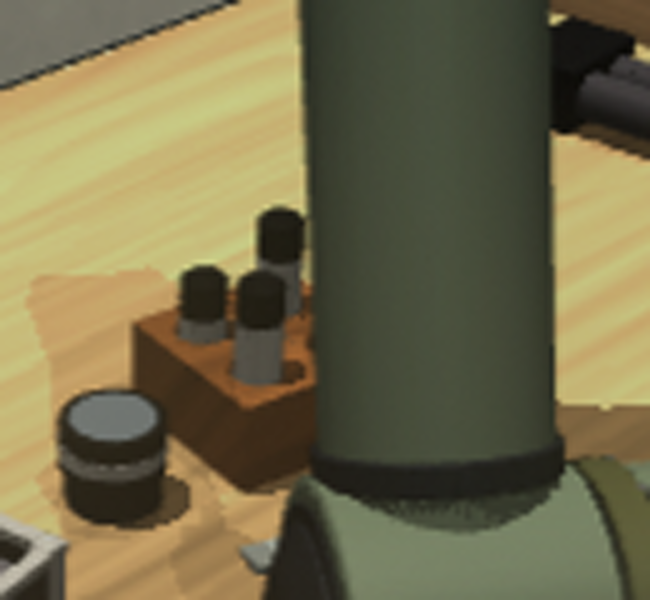

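Call:
step_arm(series=[[0.02,[0.0015,0.002,0.04],[0,0,0]],[0.02,[0.0015,0.0015,0.04],[0,0,0]],[0.02,[0,0,0],[0,0,0]],[0.02,[0,0,0],[0,0,0]],[0.02,[0,0,0],[0,0,0]]])

```text
clock: 6.6
position: [0.541, -0.2729, 0.1676]
tcp_rot: [0.001, 0.952, 0.307, 0.001]
ft_force: [0.1, -0.0, -0.3]
width: 0.363
grip_force: 60.7
```

```bash
python3 plan.py .02 .5397 -.2709 .140 .622
```

```text
[[0.02, [0.0001, -0.0025, 0.0276], [0.003, -0.001, 0.002]]]
end [ 0.5397 -0.2709  0.14  ] t 6.6
```

Call:
step_arm(series=[[0.02,[0,0,0],[0,0,0]],[0.02,[0,0,0],[0,0,0]],[0.02,[0,0,0],[0,0,0]]])

```text
clock: 6.9
position: [0.5402, -0.2728, 0.1663]
tcp_rot: [0.001, 0.952, 0.307, 0.001]
ft_force: [-0.1, 0.4, -1.6]
width: 0.362
grip_force: 60.7
```

Call:
step_arm(series=[[0.02,[0.001,-0.002,0.012],[0,0,0]],[0.02,[0,0,0.008],[0,0,0]],[0.02,[0,0,0.006],[0,0,0]],[0.02,[0,0,0],[0,0,0]],[0.02,[0,0,0],[0,0,0]]])

```text
clock: 7.4
position: [0.5391, -0.2701, 0.1388]
tcp_rot: [-0.0, 0.952, 0.307, -0.0]
ft_force: [-1.0, -0.5, -1.2]
width: 0.355
grip_force: 60.7
```

Call:
step_arm(series=[[0.02,[0,0,0.012],[0,0,0]],[0.02,[0,0,0.012],[0,0,0]],[0.02,[0,0,0.008],[0,0,0]],[0.02,[0,0,0.004],[0,0,0]],[0.02,[0,0,0],[0,0,0]],[0.02,[0,0,0],[0,0,0]]])

```text
clock: 8.0
position: [0.5393, -0.2703, 0.1031]
tcp_rot: [-0.0, 0.952, 0.307, -0.0]
ft_force: [-1.2, -1.6, -2.2]
width: 0.357
grip_force: 60.7
```

Call:
step_arm(series=[[0.02,[0,0,0.003],[0,0,0]],[0.02,[0,0,0],[0,0,0]],[0.05,[0,0,0],[0,0,0]],[0.05,[0,0,0],[0,0,0]],[0.05,[0,0,0],[0,0,0]],[0.05,[0,0,0],[0,0,0]]])

```text
clock: 8.6
position: [0.5396, -0.27, 0.1005]
tcp_rot: [-0.0, 0.952, 0.307, 0.0]
ft_force: [-0.8, -0.3, -0.6]
width: 0.585
grip_force: 0.0
```

Call:
step_arm(series=[[0.05,[0,0,-0.03],[0,0,0]],[0.05,[0,0,-0.04],[0,0,0]],[0.05,[0,0,-0.03],[0,0,0]],[0.05,[0,0,0],[0,0,0]],[0.05,[0,0,0],[0,0,0]]])

```text
clock: 9.1
position: [0.5398, -0.2704, 0.201]
tcp_rot: [0.001, 0.952, 0.307, 0.001]
ft_force: [-0.2, 0.4, -0.2]
width: 0.585
grip_force: 0.0
```

```bash
python3 plan.py .05 .611 -.2198 .2 .622
```

```text
[[0.05, [0.0437, 0.0003, 0.0005], [0.001, -0.0, 0.001]], [0.05, [0.0436, 0.0002, 0.0005], [0.001, -0.0, 0.001]]]
end [ 0.611  -0.2198  0.2   ] t 9.1
```

Call:
step_arm(series=[[0.05,[0.0435,0,0],[0,0,0]],[0.05,[0.0435,0,0],[0,0,0]],[0.05,[0,0,0.03],[0,0,0]],[0.05,[0,0,0],[0,0,0]],[0.05,[0,0,0],[0,0,0]],[0.05,[0,0,0],[0,0,0]],[0.05,[0,0,0],[0,0,0]]])

```text
clock: 9.8
position: [0.61, -0.2203, 0.1713]
tcp_rot: [0.0, 0.952, 0.306, 0.0]
ft_force: [-0.4, 0.4, -0.6]
width: 0.586
grip_force: 0.0
```

```bash
python3 plan.py .05 .611 -.2198 .083 .622
```

```text
[[0.05, [0.0005, 0.0001, 0.0442], [0.001, -0.0, 0.0]], [0.05, [0.0006, 0.0001, 0.0441], [0.001, -0.0, 0.0]]]
end [ 0.611  -0.2198  0.083 ] t 9.8
```

Call:
step_arm(series=[[0.05,[0.001,0,0.03],[0,0,0]],[0.05,[0,0,0.03],[0,0,0]],[0.05,[0,0,0.018],[0,0,0]],[0.05,[0,0,0.01],[0,0,0]],[0.05,[0,0,0],[0,0,0]],[0.05,[0,0,0],[0,0,0]],[0.05,[0,0,0],[0,0,0]]])

```text
clock: 10.5
position: [0.6119, -0.2194, 0.084]
tcp_rot: [0.001, 0.952, 0.307, 0.001]
ft_force: [-0.3, 0.1, 0.6]
width: 0.59
grip_force: 0.0
```

Call:
step_arm(series=[[0.03,[0,0,0],[0,0,0]],[0.02,[0,0,0],[0,0,0]],[0.02,[0,0,0],[0,0,0]],[0.02,[0,0,0],[0,0,0]],[0.02,[0,0,0],[0,0,0]]])

```text
clock: 11.0
position: [0.6117, -0.2192, 0.0837]
tcp_rot: [0.001, 0.952, 0.307, 0.001]
ft_force: [0.1, -0.4, 5.6]
width: 0.357
grip_force: 59.2
```

Call:
step_arm(series=[[0.02,[0,0,-0.03],[0,0,0]],[0.02,[0,0,-0.04],[0,0,0]],[0.02,[0,0,-0.04],[0,0,0]],[0.02,[0,0,-0.035],[0,0,0]],[0.02,[0,0,0],[0,0,0]],[0.02,[0,0,0],[0,0,0]]])

```text
clock: 11.6
position: [0.611, -0.2189, 0.2277]
tcp_rot: [0.0, 0.952, 0.307, 0.0]
ft_force: [0.1, 0.2, -2.3]
width: 0.355
grip_force: 61.8
```

```bash
python3 plan.py .02 .507 .2376 .23 1.769
```

```text
[[0.02, [0.0166, -0.0392, -0.0002], [0.0, 0.0, -0.104]], [0.02, [0.0205, -0.0373, -0.0002], [0.0, 0.0, -0.104]], [0.02, [0.0243, -0.0349, -0.0002], [0.0, 0.0, -0.104]], [0.02, [0.0278, -0.0322, -0.0003], [0.0, 0.0, -0.104]], [0.02, [0.031, -0.0292, -0.0002], [0.0, 0.0, -0.104]], [0.02, [0.0339, -0.0258, -0.0003], [0.0, 0.0, -0.104]], [0.02, [0.0363, -0.0221, -0.0002], [0.0, 0.0, -0.104]], [0.02, [0.0385, -0.0183, -0.0003], [0.0, 0.0, -0.104]]]
[[0.02, [0.0401, -0.0142, -0.0002], [0.0, 0.0, -0.104]], [0.02, [0.0414, -0.0099, -0.0003], [0.0, 0.0, -0.104]], [0.02, [0.0422, -0.0055, -0.0002], [0.0, 0.0, -0.104]]]
end [0.507  0.2376 0.23  ] t 11.6
```

Call:
step_arm(series=[[0.02,[0.0165,-0.039,0],[0,0,-0.104]],[0.02,[0.0205,-0.0375,0],[0,0,-0.104]],[0.02,[0.0245,-0.035,0],[0,0,-0.104]],[0.02,[0.028,-0.032,0],[0,0,-0.104]],[0.02,[0.031,-0.029,0],[0,0,-0.104]],[0.02,[0.034,-0.026,0],[0,0,-0.104]],[0.02,[0.0365,-0.022,0],[0,0,-0.104]],[0.02,[0.0385,-0.0185,0],[0,0,-0.104]]])

```text
clock: 12.4
position: [0.5333, 0.1151, 0.225]
tcp_rot: [-0.001, 0.745, 0.667, -0.002]
ft_force: [0.3, 0.0, -1.4]
width: 0.356
grip_force: 61.8
```

Call:
step_arm(series=[[0.02,[0.04,-0.014,0],[0,0,-0.104]],[0.02,[0.0415,-0.01,0],[0,0,-0.104]],[0.02,[0.042,-0.0055,0],[0,0,-0.104]],[0.02,[0,0,0.02],[0,0,0]],[0.02,[0,0,0],[0,0,0]],[0.02,[0,0,0],[0,0,0]],[0.02,[0,0,0],[0,0,0]],[0.02,[0,0,0],[0,0,0]]])

```text
clock: 13.2
position: [0.5078, 0.2371, 0.2077]
tcp_rot: [0.0, 0.635, 0.773, 0.0]
ft_force: [0.5, 0.2, -0.9]
width: 0.353
grip_force: 61.7
```

```bash
python3 plan.py .02 .507 .2376 .145 1.769
```

```text
[[0.02, [0.0003, -0.0003, 0.0314], [0.0, -0.0, -0.001]], [0.02, [0.0003, -0.0004, 0.0313], [0.0, -0.0, -0.001]]]
end [0.507  0.2376 0.145 ] t 13.2
```

Call:
step_arm(series=[[0.02,[0.0005,-0.0005,0.03],[0,0,0]],[0.02,[0,0,0.025],[0,0,0]],[0.02,[0,0,0.01],[0,0,0]],[0.02,[0,0,0],[0,0,0]],[0.02,[0,0,0],[0,0,0]],[0.02,[0,0,0],[0,0,0]],[0.02,[0,0,0],[0,0,0]]])

```text
clock: 13.9
position: [0.5075, 0.2385, 0.1435]
tcp_rot: [0.001, 0.634, 0.773, 0.001]
ft_force: [-0.4, 0.7, -0.9]
width: 0.357
grip_force: 61.8
```

```bash
python3 plan.py .02 .507 .2376 .123 1.769
```

```text
[[0.02, [-0.0008, -0.0007, 0.0205], [0.002, -0.0, -0.001]]]
end [0.507  0.2376 0.123 ] t 13.9
```

Call:
step_arm(series=[[0.02,[-0.001,-0.0005,0.01],[0,0,0]],[0.02,[0,0,0.01],[0,0,0]],[0.02,[0,0,0.005],[0,0,0]],[0.02,[0,0,0],[0,0,0]],[0.02,[0,0,0],[0,0,0]]])

```text
clock: 14.4
position: [0.5069, 0.2382, 0.1166]
tcp_rot: [-0.0, 0.634, 0.773, 0.001]
ft_force: [2.0, 4.4, -4.0]
width: 0.356
grip_force: 61.8
```

Call:
step_arm(series=[[0.02,[0.001,0.0005,0.01],[0,0,0]],[0.02,[0,0,0.01],[0,0,0]],[0.02,[0,0,0.007],[0,0,0]],[0.02,[0,0,0.003],[0,0,0]],[0.02,[0,0,0],[0,0,0]],[0.02,[0,0,0],[0,0,0]]])

```text
clock: 15.0
position: [0.5071, 0.2388, 0.0863]
tcp_rot: [-0.0, 0.634, 0.773, 0.001]
ft_force: [4.1, 4.0, -5.2]
width: 0.354
grip_force: 61.6
```

Call:
step_arm(series=[[0.02,[0.0005,0.0005,0.003],[0,0,0]],[0.02,[0,0,0],[0,0,0]],[0.055,[0,0,0],[0,0,0]],[0.055,[0,0,0],[0,0,0]],[0.055,[0,0,0],[0,0,0]],[0.055,[0,0,0],[0,0,0]]])

```text
clock: 15.6
position: [0.5064, 0.2385, 0.084]
tcp_rot: [-0.0, 0.634, 0.773, -0.001]
ft_force: [0.1, 0.5, 0.3]
width: 0.643
grip_force: 0.0
```

Call:
step_arm(series=[[0.055,[0,0,-0.02],[0,0,0]],[0.055,[0,0,-0.04],[0,0,0]],[0.055,[0,0,-0.04],[0,0,0]],[0.055,[0,0,-0.03],[0,0,0]],[0.055,[0,0,0],[0,0,0]]])

```text
clock: 16.1
position: [0.5095, 0.2396, 0.219]
tcp_rot: [0.002, 0.634, 0.773, 0.003]
ft_force: [0.7, -0.5, 0.6]
width: 0.642
grip_force: 0.0
```

```bash
python3 plan.py .045 .4336 -.2134 .2 1.238
```

```text
[[0.045, [-0.039, -0.0148, 0.0016], [0.001, -0.0, 0.048]], [0.045, [-0.0397, -0.013, 0.0016], [0.001, -0.0, 0.048]], [0.045, [-0.0403, -0.011, 0.0016], [0.001, -0.0, 0.048]], [0.045, [-0.0408, -0.0091, 0.0016], [0.001, -0.0, 0.048]], [0.045, [-0.0411, -0.0071, 0.0016], [0.001, -0.0, 0.048]], [0.045, [-0.0414, -0.0051, 0.0016], [0.001, -0.0, 0.048]], [0.045, [-0.0417, -0.0031, 0.0017], [0.001, -0.0, 0.048]], [0.045, [-0.0417, -0.0012, 0.0017], [0.001, -0.0, 0.048]]]
[[0.045, [-0.0418, 0.0009, 0.0016], [0.001, -0.0, 0.048]], [0.045, [-0.0417, 0.0029, 0.0017], [0.001, -0.0, 0.048]], [0.045, [-0.0415, 0.0048, 0.0016], [0.001, -0.0, 0.048]]]
end [ 0.4336 -0.2134  0.2   ] t 16.1
```

Call:
step_arm(series=[[0.045,[-0.039,-0.015,0],[0,0,0.048]],[0.045,[-0.0395,-0.013,0],[0,0,0.048]],[0.045,[-0.0405,-0.011,0],[0,0,0.048]],[0.045,[-0.041,-0.009,0],[0,0,0.048]],[0.045,[-0.041,-0.007,0],[0,0,0.048]],[0.045,[-0.0415,-0.005,0],[0,0,0.048]],[0.045,[-0.0415,-0.003,0],[0,0,0.048]],[0.045,[-0.0415,-0.001,0],[0,0,0.048]]])

```text
clock: 16.9
position: [0.4509, -0.0918, 0.2135]
tcp_rot: [-0.0, 0.771, 0.637, -0.0]
ft_force: [1.3, 0.1, -0.1]
width: 0.526
grip_force: 0.0
```

Call:
step_arm(series=[[0.045,[-0.042,0.001,0.01],[0,0,0.048]],[0.045,[-0.0415,0.003,0.02],[0,0,0.048]],[0.045,[-0.0415,0.005,0.03],[0,0,0.048]],[0.045,[0,0,0.03],[0,0,0]],[0.045,[0,0,0],[0,0,0]],[0.045,[0,0,0],[0,0,0]],[0.045,[0,0,0],[0,0,0]],[0.045,[0,0,0],[0,0,0]]])

```text
clock: 17.7
position: [0.4331, -0.2128, 0.1266]
tcp_rot: [0.001, 0.813, 0.582, 0.0]
ft_force: [-0.6, -0.1, -0.5]
width: 0.525
grip_force: 0.0
```

```bash
python3 plan.py .045 .4336 -.2134 .017 1.238;  python3 - <<'E'
from h import *
f=lambda im:cv2.resize(im[:,:,::-1],None,fx=3,fy=3,interpolation=cv2.INTER_CUBIC)
t=camera('top')['color'];s=camera('side')['color']
a=f(t[105:215,275:405]);b=f(s[175:285,120:250])
cv2.imwrite('pics/v8.png',np.hstack([a,b]))
E
```

```text
[[0.045, [-0.0001, 0.0001, 0.0365], [0.001, 0.0, 0.001]], [0.045, [-0.0001, 0.0002, 0.0365], [0.001, 0.0, 0.001]], [0.045, [-0.0001, 0.0002, 0.0366], [0.001, 0.0, 0.001]]]
end [ 0.4336 -0.2134  0.017 ] t 17.7
```

View pics/v8.png

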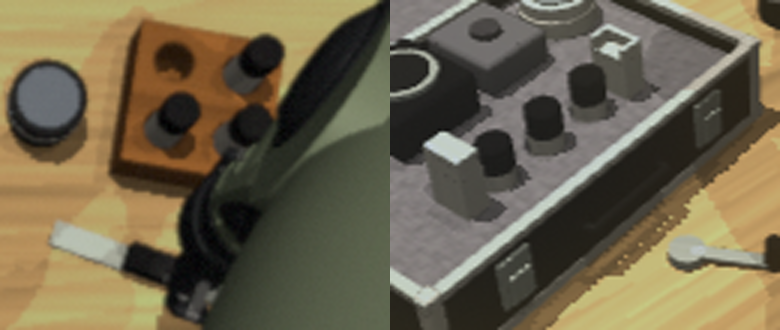

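Call:
step_arm(series=[[0.045,[0,0,0.03],[0,0,0]],[0.045,[0,0,0.03],[0,0,0]],[0.045,[0,0,0.03],[0,0,0]],[0.045,[0,0,0.012],[0,0,0]],[0.045,[0,0,0.005],[0,0,0]],[0.045,[0,0,0],[0,0,0]],[0.045,[0,0,0],[0,0,0]],[0.045,[0,0,0],[0,0,0]]])

```text
clock: 18.6
position: [0.433, -0.2136, 0.0193]
tcp_rot: [0.001, 0.814, 0.581, 0.0]
ft_force: [0.4, 0.9, 0.6]
width: 0.529
grip_force: 0.0
```

Call:
step_arm(series=[[0.015,[0,0,0],[0,0,0]],[0.015,[0,0,0],[0,0,0]],[0.015,[0,0,0],[0,0,0]],[0.015,[0,0,0],[0,0,0]],[0.015,[0,0,0],[0,0,0]],[0.015,[0,0,0],[0,0,0]]])

```text
clock: 19.2
position: [0.4326, -0.2134, 0.019]
tcp_rot: [0.001, 0.814, 0.581, 0.0]
ft_force: [-0.2, 0.9, 5.9]
width: 0.274
grip_force: 59.6
```

Call:
step_arm(series=[[0.015,[0,0,-0.03],[0,0,0]],[0.015,[0,0,-0.04],[0,0,0]],[0.015,[0,0,-0.045],[0,0,0]],[0.015,[0,0,-0.045],[0,0,0]],[0.015,[0,0,-0.045],[0,0,0]],[0.015,[0,0,0],[0,0,0]]])

```text
clock: 19.8
position: [0.435, -0.215, 0.2292]
tcp_rot: [0.005, 0.814, 0.581, 0.002]
ft_force: [0.5, -0.5, -3.1]
width: 0.27
grip_force: 59.7
```

```bash
python3 plan.py .015 .5103 .2202 .22 1.769
```

```text
[[0.015, [0.0436, -0.007, 0.0007], [0.001, 0.001, -0.053]], [0.015, [0.0439, -0.0047, 0.0008], [0.001, 0.001, -0.053]], [0.015, [0.0441, -0.0024, 0.0008], [0.001, 0.001, -0.053]], [0.015, [0.0442, -0.0, 0.0009], [0.001, 0.001, -0.053]], [0.015, [0.0441, 0.0023, 0.0009], [0.001, 0.001, -0.053]], [0.015, [0.0439, 0.0046, 0.0009], [0.001, 0.001, -0.053]], [0.015, [0.0436, 0.007, 0.001], [0.001, 0.001, -0.053]], [0.015, [0.0432, 0.0093, 0.001], [0.001, 0.001, -0.053]]]
[[0.015, [0.0426, 0.0115, 0.001], [0.001, 0.001, -0.053]], [0.015, [0.042, 0.0138, 0.0011], [0.001, 0.001, -0.053]]]
end [0.5103 0.2202 0.22  ] t 19.8
```

Call:
step_arm(series=[[0.015,[0.0435,-0.007,0],[0,0,-0.053]],[0.015,[0.044,-0.0045,0],[0,0,-0.053]],[0.015,[0.044,-0.0025,0],[0,0,-0.053]],[0.015,[0.044,0,0],[0,0,-0.053]],[0.015,[0.044,0.0025,0],[0,0,-0.053]],[0.015,[0.044,0.0045,0],[0,0,-0.053]],[0.015,[0.0435,0.007,0],[0,0,-0.053]],[0.015,[0.043,0.0095,0],[0,0,-0.053]]])

```text
clock: 20.6
position: [0.4918, 0.1362, 0.2221]
tcp_rot: [-0.0, 0.673, 0.74, -0.001]
ft_force: [-0.1, -0.1, -2.6]
width: 0.265
grip_force: 59.5
```

Call:
step_arm(series=[[0.015,[0.0425,0.0115,0],[0,0,-0.053]],[0.015,[0.042,0.014,0],[0,0,-0.053]],[0.015,[0,0,0],[0,-0.1,0]],[0.015,[0,0,0],[0,-0.1,0]],[0.015,[0,0,0],[0,0,0]],[0.015,[0,0,0],[0,0,0]],[0.015,[0,0,0],[0,0,0]]])

```text
clock: 21.3
position: [0.5078, 0.2206, 0.2228]
tcp_rot: [0.077, 0.631, 0.77, -0.063]
ft_force: [0.1, 0.0, -2.8]
width: 0.271
grip_force: 59.5
```

```bash
python3 plan.py .015 .5103 .2202 .175 1.769 -.2
```

```text
[[0.015, [0.0043, 0.0012, 0.0235], [-0.0, -0.001, -0.0]], [0.015, [0.0043, 0.0012, 0.0235], [-0.0, -0.001, -0.0]]]
end [0.5103 0.2202 0.175 ] t 21.3
```

Call:
step_arm(series=[[0.015,[0.0045,0.001,0.0235],[0,0,0]],[0.015,[0.0045,0.001,0.0235],[0,0,0]],[0.015,[0,0,0],[0,0,0]],[0.015,[0,0,0],[0,0,0]],[0.015,[0,0,0],[0,0,0]],[0.015,[0,0,0],[0,0,0]]])

```text
clock: 21.9
position: [0.5108, 0.2215, 0.1767]
tcp_rot: [0.078, 0.63, 0.77, -0.062]
ft_force: [-0.0, 0.2, -3.7]
width: 0.27
grip_force: 59.5
```

```bash
python3 plan.py .015 .5103 .2202 .149 1.769 -.2;  python3 - <<'E'
from h import *
f=lambda im,k:cv2.resize(im[:,:,::-1],(390,520),interpolation=cv2.INTER_CUBIC)
t=camera('top')['color'];s=camera('side')['color']
cv2.imwrite('pics/v9.png',np.hstack([f(t[110:210,90:165],5),f(s[195:275,125:185],6)]))
E
```

```text
[[0.015, [0.0044, -0.0008, 0.0274], [0.002, -0.001, -0.0]]]
end [0.5103 0.2202 0.149 ] t 21.9
```

View pics/v9.png

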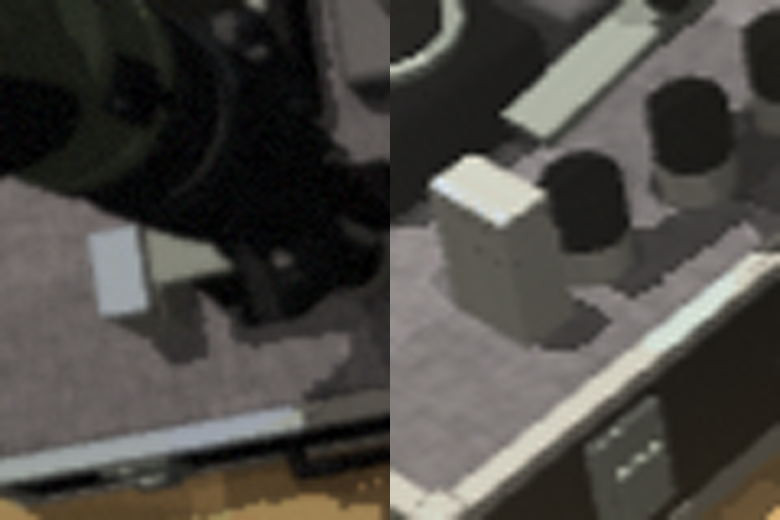

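```bash
python3 - <<'E'
from h import *
from scipy.spatial.transform import Rotation as Ro
c=camera('top');g=cv2.cvtColor(c['color'],cv2.COLOR_RGB2GRAY)
print('u   ',*range(104,136))
for v in range(150,176): print(v,*['%3d'%x for x in g[v,104:136]])
s=sense();q=s['tcp_rot'];R=Ro.from_quat([q[1],q[2],q[3],q[0]]);p=s['position']
C=np.array([.5606,.2488]);a=.1986;E=lambda x,y,z:[C[0]+np.cos(a)*x-np.sin(a)*y,C[1]+np.sin(a)*x+np.cos(a)*y,z]
for x in(.015,-.015):
  for y in(.086,.108): print('lip',x,y,w2px(c,E(-.055+x,y,.127)).round(1))
for yy in(.012,-.012):
  for x in(.05,.1):print('toe',yy,x,w2px(c,p+R.apply([x,yy,.019-.006])).round(1))
print(p,(p+R.apply([.1,0,.019])).round(4))
E
```

```text
u    104 105 106 107 108 109 110 111 112 113 114 115 116 117 118 119 120 121 122 123 124 125 126 127 128 129 130 131 132 133 134 135
150 106 111 109 100  83  54  32  15  12   7  10   5   8   5   8   7   8  10   9   9   4   7   6   2   9   7   6   8   3  12   5   2
151 105 108 106 104 101  96  80  55  40  29  18   9   5   6   5  10  11  11  10   8   7   6   7   3   0   7   4   4   9   1   4   9
152 106 104 104 103 103 107 103 102  97  84  60  44  25  13  13   6  10   5   3  10   7   3   5  10  11   3   6   8  10   5   6   4
153 105 106 104 103 103 107 111 113 113 116 121 118  77  39  24  26  16   6   9   5   3   7   9   5   8   7   4   5   9   7   2   3
154 107 106 107 111 117 128 132 139 148 152 154 147  94  62  68  80  61  40  30  15  10   3   7   6   9   4   8   7   5   6   7   8
155 102 104 111 140 151 155 154 156 159 160 161 156 102  67 107 122 117 101  90  64  44  35  20  18  14  10   8   4   4   5   4   9
156 102 102 112 142 158 160 159 161 161 162 161 156 116  74 116 129 131 127 124 119 115  98  77  57  50  42  28  11   4   2   5   2
157 103 107 113 140 158 160 159 160 159 161
[... 2060 characters left out ...]
  64  46
173  97  96  96  95  95  95  94  98  97  91  76  64  56  54  53  52  51  52  51  53  52  49  47  47  53  79  94  95  98  98  70  54
174  99 100  96  96  98  97  98  99 100  95  90  89  80  66  58  55  51  53  49  48  51  49  50  51  54  63  91  99 101 100  75  56
175  99 102 102 100  99  95  94  98  99  98  99 100  98  94  87  66  52  50  47  51  49  49  50  50  51  59  87  97 101 100  92  64
lip 0.015 0.086 [116.8 155.8]
lip 0.015 0.108 [107.7 157.4]
lip -0.015 0.086 [118.5 167.7]
lip -0.015 0.108 [109.4 169.3]
toe 0.012 0.05 [136.8 150.3]
toe 0.012 0.1 [117.6 154.8]
toe -0.012 0.05 [138.3 160. ]
toe -0.012 0.1 [119.  164.5]
[0.51031193 0.22155943 0.17606493] [0.4917 0.314  0.1376]
```

```bash
python3 - <<'E'
from h import *
c=np.load('cal_top.npz');g=cv2.cvtColor(c['color'],cv2.COLOR_RGB2GRAY)
print('u   ',*range(182,202))
for v in range(136,162): print(v,*['%3d'%x for x in g[v,182:202]])
C=np.array([.5606,.2488]);a=.1986;E=lambda x,y,z:[C[0]+np.cos(a)*x-np.sin(a)*y,C[1]+np.sin(a)*x+np.cos(a)*y,z]
for z,l in((.12,[(.019,-.102),(-.019,-.102),(.019,-.108),(-.019,-.108),(.019,-.084),(-.019,-.084),(.015,-.102),(-.015,-.102)]),(.108,[(.015,-.084),(-.015,-.084)])):
  for x,y in l: print(z,x,y,w2px(c,E(-.055+x,y,z)).round(1))
E
```

```text
u    182 183 184 185 186 187 188 189 190 191 192 193 194 195 196 197 198 199 200 201
136 108 107 107 101  98  97 102 104 106 105 105 107 110 115 111 104 104 106 105 104
137 109 108 110 103 103 104 106 106 103 104 105 108 113 112 110 105 104 108 107 109
138 105 105 109 103 102 108 109 107 108 105 105 107 112 111 111 101 104 108 110 109
139 104 106 107 107 106 106 106 106 102 105 107 105 106 101  99  93  93 107 108 114
140 108 107 109 109 110 110 110 107 104 112 122 124 130  99  94  91  89 103 107 107
141 106 106 108 112 120 127 130 135 144 145 148 150 150 112  95  90  89  99 107 107
142 104 104 108 125 142 149 149 150 150 139 127 148 154 121  85  85  89 100 107 105
143 105 103 106 118 120 119 116 106  95  89  89 138 154 120  82  81  88 101 107 106
144 104 103 106 105  93  83  83  80  81  95 100 131 150 132  85  72  89 103 108 108
145  99 101 106 108 114 108 106 105 111 137 147 151 157 150  92  66  89 103 106 108
146 104 104 108 111 119 140 146 149 149 157 158 159 159 152  97  60  83  99 103 104
147  98  98 106 107 112 148 157 158 159 159 159 160 160 155 101  60  60  82  99 102
148  91
[... 795 characters left out ...]
3  70  63  61  57  55  49  44  57  59
158   2  21  39  44  48  54  82  70  60  56  54  55  52  51  50  50  50  49  56  60
159  25  41  45  44  51  58  82  75  58  54  51  51  52  54  52  53  52  51  58  58
160  37  46  47  48  59  82  93  93  78  59  54  52  51  52  52  53  52  54  56  58
161  47  47  48  56  64  92  99  98  92  68  56  51  48  48  50  52  58  60  62  58
0.12 0.019 -0.102 [193.2 141.5]
0.12 -0.019 -0.102 [195.7 156.3]
0.12 0.019 -0.108 [195.6 141.1]
0.12 -0.019 -0.108 [198.1 155.9]
0.12 0.019 -0.084 [186.  142.8]
0.12 -0.019 -0.084 [188.5 157.6]
0.12 0.015 -0.102 [193.4 143.1]
0.12 -0.015 -0.102 [195.4 154.7]
0.108 0.015 -0.084 [187.  145.5]
0.108 -0.015 -0.084 [189.  157.1]
```

```bash
python3 plan.py .015 .5123 .2222 .149 1.769 -.2
```

```text
[[0.015, [0.0056, 0.002, 0.0265], [0.001, -0.0, 0.001]]]
end [0.5123 0.2222 0.149 ] t 22.05
```

Call:
step_arm(series=[[0.015,[0.003,0.001,0.014],[0,0,0]],[0.015,[0.0025,0.001,0.0125],[0,0,0]],[0.015,[0,0,0],[0,0,0]],[0.015,[0,0,0],[0,0,0]],[0.015,[0,0,0],[0,0,0]],[0.015,[0,0,0],[0,0,0]]])

```text
clock: 22.65
position: [0.5122, 0.222, 0.1488]
tcp_rot: [0.078, 0.63, 0.77, -0.063]
ft_force: [-0.2, 0.1, -3.1]
width: 0.269
grip_force: 59.5
```

```bash
python3 plan.py .015 .5123 .2222 .149 1.769 -.2;python3 plan.py .015 .5075 .2462 .149 1.769 -.2
```

```text
[[0.015, [0.0001, 0.0001, -0.0003], [0.001, -0.0, 0.001]]]
end [0.5123 0.2222 0.149 ] t 22.65
[[0.015, [0.0241, 0.0001, -0.0051], [0.001, -0.0, 0.001]]]
end [0.5075 0.2462 0.149 ] t 22.65
```

Excellent; slide the toe under the lip in small steps.

Call:
step_arm(series=[[0.015,[0.006,0,-0.0012],[0,0,0]],[0.015,[0.006,0,-0.0012],[0,0,0]],[0.015,[0.004,0,-0.0008],[0,0,0]],[0.015,[0,0,0],[0,0,0]],[0.015,[0,0,0],[0,0,0]],[0.015,[0,0,0],[0,0,0]]])

```text
clock: 23.25
position: [0.5086, 0.2378, 0.1481]
tcp_rot: [0.077, 0.63, 0.77, -0.063]
ft_force: [0.3, 0.4, -2.3]
width: 0.269
grip_force: 59.5
```

Call:
step_arm(series=[[0.015,[0.004,0.0005,-0.0012],[0,0,0]],[0.015,[0.004,0,-0.0008],[0,0,0]],[0.015,[0,0,0],[0,0,0]],[0.015,[0,0,0],[0,0,0]],[0.015,[0,0,0],[0,0,0]]])

```text
clock: 23.75
position: [0.5075, 0.2461, 0.1485]
tcp_rot: [0.077, 0.63, 0.77, -0.063]
ft_force: [0.1, -0.3, -1.7]
width: 0.267
grip_force: 59.5
```

Call:
step_arm(series=[[0.015,[0.001,0,-0.0002],[0,0,0]],[0.015,[0.001,0,-0.0002],[0,0,0]],[0.015,[0,0,0],[0,0,0]],[0.015,[0,0,0],[0,0,0]]])

```text
clock: 24.15
position: [0.5073, 0.2468, 0.1488]
tcp_rot: [0.078, 0.63, 0.77, -0.064]
ft_force: [0.8, -4.1, -0.7]
width: 0.27
grip_force: 59.6
```

```bash
python3 plan.py .015 .5081 .2427 .138 1.769 -.1
```

```text
[[0.015, [-0.0019, -0.0, 0.0114], [-0.0, 0.103, 0.0]]]
end [0.5081 0.2427 0.138 ] t 24.15
```

Call:
step_arm(series=[[0.015,[-0.0015,0,0.0025],[0,0.025,0]],[0.015,[-0.0005,0,0.003],[0,0.025,0]],[0.015,[-0.0005,0,0.003],[0,0.025,0]],[0.015,[-0.0005,0,0.003],[0,0.025,0]],[0.015,[0,0,0],[0,0,0]],[0.015,[0,0,0],[0,0,0]],[0.015,[0,0,0],[0,0,0]]])

```text
clock: 24.85
position: [0.5081, 0.2437, 0.1378]
tcp_rot: [0.039, 0.632, 0.773, -0.031]
ft_force: [-0.3, -0.1, -2.0]
width: 0.273
grip_force: 59.5
```

```bash
python3 plan.py .015 .5085 .2411 .1315 1.769 -.04
```

```text
[[0.015, [-0.002, -0.0001, 0.0065], [0.0, 0.059, 0.001]]]
end [0.5085 0.2411 0.1315] t 24.85
```

Call:
step_arm(series=[[0.015,[-0.001,0,0.0035],[0,0.03,0]],[0.015,[-0.001,0,0.003],[0,0.03,0]],[0.015,[0,0,0],[0,0,0]],[0.015,[0,0,0],[0,0,0]],[0.015,[0,0,0],[0,0,0]]])

```text
clock: 25.35
position: [0.5086, 0.2408, 0.1315]
tcp_rot: [0.015, 0.633, 0.774, -0.013]
ft_force: [-0.2, -0.0, -1.5]
width: 0.268
grip_force: 59.5
```

```bash
python3 plan.py .015 .5086 .2403 .1275 1.769 0; python3 - <<'E'
from h import *
f=lambda im:cv2.resize(im[:,:,::-1],(390,520),interpolation=cv2.INTER_CUBIC)
t=camera('top')['color'];s=camera('side')['color']
cv2.imwrite('pics/v10.png',np.hstack([f(t[120:180,165:210]),f(s[165:245,165:225])]))
E
```

```text
[[0.015, [-0.0004, -0.0001, 0.004], [0.0, 0.04, 0.001]]]
end [0.5086 0.2403 0.1275] t 25.35
```

View pics/v10.png

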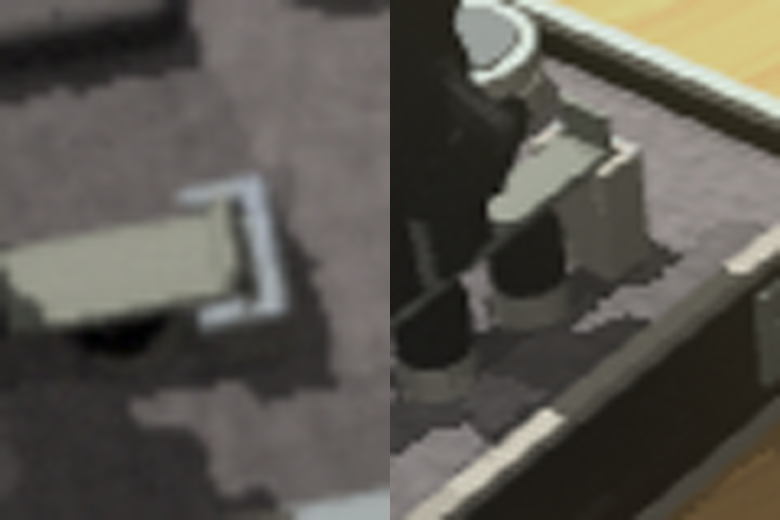

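The top view shows the heel tab at (225,250), between the cradle cheeks with a small gap to the end wall at (262,245). The side view agrees. Next I swing it flat and lower it to contact.

Call:
step_arm(series=[[0.015,[-0.0005,0,0.002],[0,0.02,0]],[0.015,[0,0,0.002],[0,0.02,0]],[0.015,[0,0,0],[0,0,0]],[0.015,[0,0,0],[0,0,0]],[0.015,[0,0,0],[0,0,0]]])

```text
clock: 25.95
position: [0.5086, 0.2401, 0.1274]
tcp_rot: [-0.0, 0.633, 0.774, -0.0]
ft_force: [-0.1, 1.2, -3.2]
width: 0.271
grip_force: 59.6
```

Call:
step_arm(series=[[0.015,[0,0,0.001],[0,0,0]],[0.015,[0,0,0],[0,0,0]],[0.015,[0,0,0],[0,0,0]],[0.015,[0,0,0],[0,0,0]]])

```text
clock: 26.35
position: [0.5087, 0.2403, 0.1271]
tcp_rot: [0.0, 0.633, 0.774, 0.0]
ft_force: [-1.4, -1.7, 5.9]
width: 0.276
grip_force: 60.4
```

Contact with the ledges (5.9 N up), so I release and retreat.

Call:
step_arm(series=[[0.045,[0,0,0],[0,0,0]],[0.045,[0,0,0],[0,0,0]],[0.045,[0,0,0],[0,0,0]],[0.045,[0,0,0],[0,0,0]]])

```text
clock: 26.75
position: [0.5087, 0.2403, 0.1263]
tcp_rot: [-0.0, 0.633, 0.774, -0.0]
ft_force: [1.0, 0.1, 0.2]
width: 0.524
grip_force: 0.0
```

Call:
step_arm(series=[[0.045,[0,0,-0.02],[0,0,0]],[0.045,[0,0,-0.03],[0,0,0]],[0.045,[0,0,-0.04],[0,0,0]],[0.045,[0,0,-0.04],[0,0,0]],[0.045,[-0.045,-0.01,0],[0,0,0]],[0.045,[-0.045,-0.01,0],[0,0,0]],[0.045,[-0.045,-0.01,0],[0,0,0]],[0.045,[-0.045,-0.01,0],[0,0,0]]])

```text
clock: 27.55
position: [0.5048, 0.0544, 0.2566]
tcp_rot: [0.0, 0.633, 0.774, 0.0]
ft_force: [1.1, -1.4, -0.3]
width: 0.528
grip_force: 0.0
```

Call:
step_arm(series=[[0.045,[-0.045,0,0],[0,0,0]],[0.045,[-0.045,0,0],[0,0,0]],[0.045,[-0.045,0,0],[0,0,0]],[0.045,[0,0,0],[0,0,0]],[0.045,[0,0,0],[0,0,0]],[0.045,[0,0,0],[0,0,0]]])

```text
clock: 28.15
position: [0.5314, -0.0756, 0.2562]
tcp_rot: [-0.0, 0.633, 0.774, 0.0]
ft_force: [-0.3, -0.8, 0.8]
width: 0.527
grip_force: 0.0
```

```bash
python3 - <<'E'
from h import *
c=camera('top');g=c['color'];gy=cv2.cvtColor(g,cv2.COLOR_RGB2GRAY).astype(int)
print('u   ',*range(182,200))
for v in range(139,160): print(v,*['%3d'%x for x in gy[v,182:200]])
# predicted flat keeper corners with the row at the corrected place
C=np.array([.5626,.2508]);a=.1986;E=lambda x,y,z:[C[0]+np.cos(a)*x-np.sin(a)*y,C[1]+np.sin(a)*x+np.cos(a)*y,z]
for x,y,z in((.012,-.1,.132),(-.012,-.1,.132),(.012,.03,.144),(-.012,.03,.144),(.012,-.03,.144),(-.012,-.03,.144)): print(x,y,z,w2px(c,E(-.055+x,y,z)).round(1))
m=(g.max(2)<45); ys,xs=np.nonzero(m[140:175,120:190]); print('block dark',xs.min()+120,xs.max()+120,ys.min()+140,ys.max()+140)
E
```

```text
u    182 183 184 185 186 187 188 189 190 191 192 193 194 195 196 197 198 199
139 119 116 119 116 116 118 118 117 112 114 118 116 116 111 110 105 104 115
140 117 121 121 120 121 120 119 119 114 123 134 137 142 110 102  99  99 112
141 118 118 120 122 129 140 142 148 157 163 162 166 166 124 105  99  97 110
142 115 115 119 136 155 161 164 165 170 168 146 164 169 129  93  94  99 111
143 116 113 118 130 130 130 130 123 156 152 114 154 168 132  90  90  98 112
144 113 114 114 116 103  92  93 102 141 155 106 132 161 144  91  79  99 115
145 107 104 113 122 134 130 129 148 163 163 110 142 169 164 101  76  98 114
146 135 143 155 160 167 165 163 166 167 165 116 123 162 168 106  67  91 109
147 165 167 170 173 171 174 171 170 168 166 124 104 157 169 114  65  67  91
148 172 171 174 172 173 171 173 171 167 166 127  93 154 169 125  74  54  68
149 172 172 174 173 173 172 172 172 168 168 143  99 141 165 130  76  53  55
150 172 172 172 173 172 173 174 172 173 169 161 106 128 163 145  87  51  51
151 173 173 173 173 172 173 172 172 172 168 159 106 124 163 164 101  56  49
152 174 172 173 172 172 172 172 171 169 151 127  82 100 158 169 113  64  50
153 173 173 173 173 172 172 172 169 166 155 120  75  90 156 169 127  74  51
154 172 171 168 168 167 166 166 142 133 135 119 101 131 165 169 130  75  51
155 164 148 130 123 113 111 129 139 157 162 160 155 162 167 164 128  77  53
156  90  81  68  69  64  78 139 159 165 150 133 128 116 107 100  83  61  51
157  26  28  39  45  46  56 109 114 104  93  82  79  73  67  62  59  55  51
158  16  24  42  45  42  41  62  63  62  60  58  61  57  57  56  58  55  56
159  24  40  45  42  40  40  43  47  51  57  57  53  55  57  55  56  55  56
0.012 -0.1 0.132 [191.4 142.3]
-0.012 -0.1 0.132 [193.  151.8]
0.012 0.03 0.144 [137.  150.5]
-0.012 0.03 0.144 [138.5 160.2]
0.012 -0.03 0.144 [161.9 146.2]
-0.012 -0.03 0.144 [163.4 155.8]
block dark 126 189 148 170
```

```bash
python3 -c "
from workcell import job_done;print(job_done())"
```

```text
the job is handed in; nothing more can be done
None
```

The job is handed in: the tall tube is in the rack's empty hole, the short tube is in the freed middle well, and the keeper bar is tucked under the lip and lying flat in the cradle; the call gave no pass or fail verdict, and the last camera check showed the heel where expected.

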